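# Index the V-block fixture and hold a roller down in it

## Robot

A 7-joint arm with a two-finger parallel gripper is mounted at the origin on the work surface. World frame = base frame: x ahead of the robot, y to its left, z up, the work surface at z = 0. Lengths are in m, angles in rad, forces in N, time in s.
With the tool pointing down it reaches from about 0.4 to 0.925 m from the base axis. Payload 5.6 kg.
Tool frame: the origin (TCP) lies at the very end of the fingers, on their centre line; the grasp point (between the pads) lies 19 mm behind it; z points along the fingers, y is the direction in which the jaws open and shut (so a half turn about z gives the same grasp; the last joint's range is limited). The gripper opens to 85 mm and grips with 20 to 120 N. Pads are 22 mm wide; open, the fingers measure 114 mm over their backs; the gripper's body (76 mm by 85 mm) begins 54 mm behind the grasp point. The pads swing forward as they close: fully open they stand 13 mm farther back than shut.
Start: joints at [-1.381, 0.468, -0.012, 1.603, 0.006, 1.071, -0.056], TCP at [0.15, 0.632, 0.231] pointing down, gripper open.
Joint ranges: [-2.53, 2.53], [-0.31, 2.02], [-1.57, 1.55], [0.28, 2.44], [-1.29, 4.43], [0.15, 1.84], [-2.92, 2.92]. Speed limits (rad/s): [2.57, 2.57, 3.14, 3.14, 3.14, 3.14, 3.14].

## Interface

Orientations are given as a unit quaternion [w, x, y, z].
In Python, from plant import r gives the robot as it stands.
- The arm moves only by the tool arm_command, never from a script. Its argument "commands" is a list of rows, each a list of 3 entries, a list of its own where there are three numbers: the turn, a rotation vector about the tool's x, y, z in rad, then the shift along the tool's x, y, z in mm, then the closure, from -1 (fully open) to 1 (shut). In form: [[[wx, wy, wz], [tx, ty, tz], fingers], ...]. A call has 1 to 8 rows; each row is the pose to reach, as a shift and turn from the pose commanded when the call began, along the tool's axes at that moment; what a row does not reach only later rows make up. A row lasts 1/12 s, in which the tool goes at most 41.7 mm and 7.16 degrees, less where a joint would pass 70% of its speed; a pose out of reach is approached as far as the arm can. A call with a gripper value outside its range is refused whole. The fingers move at their own pace and stop on an object; "force" is the grip in N (left out, the last holds). Time passes only in rows, so rows that repeat a pose let the fingers close. It gives the time, the measured TCP pose, the force and the opening at its end, in the units of the state.
- r.observe(): the state, without advancing time (a new reading comes with each control period).
- r.camera(name): name is "scene" or "top"; returns a dict with "color" (480x640x3 uint8, red, green, blue), "range_z" (480x640 float32, m along the optical axis (not along the pixel's ray), 0 where there is no reading), "fx", "fy", "cx", "cy" (pixels), "k1" (the pictures are not rectified: a ray, as slopes to the right and down, at radius r is drawn at 1 + k1 r^2 times it, then the intrinsics apply), "xyz" and "rotation" of the camera in the world. Camera axes: x right, y down, z forward; pixel columns grow to the right and rows downward; lengths in m; the calibration is good to about 2 mm. A picture is of the moment at which its call begins.
- r.hand_in(): hands the job in, once; it reports no verdict.
Trained networks look in a picture, given as the dict that the camera call returned (one of the last four; its "shot" number tells which), for a name from the list of things; names that differ only in an ending like _2 or _b are one class to them, and where a whole thing is asked for, a point or a joint stands for the part that bears it (a point fixed in the world has none). Each returns a list of dicts, best first, with "conf" (0 to 1); they miss things now and then, are a little off and sometimes report something else, mostly with a low value. They report only what shows in the picture. A call takes as long as a camera call.
- r.regions_of(thing, picture): "pixels" (480x640 bool, what is visible of it) and "box" ([left, top, right, bottom] in pixels, round what is visible of it).
- r.place_of(thing, picture): "at" ([column, row] in pixels: a listed point, or the origin of a listed thing).
The state is a dict: "clock": time; "joint_positions": joint angles; "qd": joint speeds; "joint_efforts": joint torques, N m; "position": TCP position; "ee_rot": TCP orientation; "force": force on the tool from outside, world axes, zero at the start; "torque": the same for the moment, N m; "width": finger opening in m.
Only numpy, scipy, OpenCV 4.12 (cv2) and the standard library are available. Lean on these libraries where they do the work, as an engineer would, in place of code of your own. Each camera call takes 0.05 s, during which the arm holds its last target. There are 200 camera calls.

## Task

Get the indexing fixture ready and load it: pull its black-knobbed sprung plunger up, swing the faceplate round to the other index hole and let the plunger drop fully home there. Then take the long stepped roller out of the wooden rack, lay it in the pair of V-blocks with its barrel overhanging them equally at both ends, without dropping it, and hold it firmly down on both flanks of both blocks, as for fitting the clamps; finish while still holding it pressed down like this. Leave everything else on the bench where it is.

Things in the scene. Friction and masses are not known exactly. Their poses are not given: they have to be found in the camera images.
- fixture: Indexing fixture on the bench: grey base 252 mm across (two feet reach 155 mm from the centre) with a steel index ring, its top 32 mm up. On it turns a steel faceplate, diameter 184 mm, top 56 mm up, carrying plunger and V-blocks. Origin: turning axis at bench level, z up. Index holes 106 mm from the axis: start hole at +75 degrees from this frame's x (towards y), work hole at +15 degrees.
- pivot (a point): Turning axis of the faceplate at the height of the index ring's top face (32 mm above the bench). Axes as fixture.
- work_hole (a point): Centre of the mouth of the work hole, the other index hole, in the index ring (12 mm hole, black with a brass rim, 106 mm from the axis): the plunger pin must drop in here.
- head (a joint): Angle of the faceplate, rad: 0 at the start (plunger in the start hole), grows clockwise seen from above, 1.047 (60 degrees) at the work hole; stops at -0.12 and 1.25. Turns stiffly (about 0.12 N m friction) and stays where it is left; the plunger in a hole locks it, with about 0.01 rad of play.
- plunger (a joint): Lift of the plunger, m: 0 home in a hole, 0.018 at its upper stop. Its 10 mm round-nosed pin is 10 mm deep in the hole: clear of the ring above 0.010, resting at about 0.010 on the ring between holes; 0.012 to 0.016 is a good lift for swinging. The spring pulls down with 4 N (home) to 8 N; let go within 2 mm of the hole's centre it drops in by itself.
- knob (a point): Middle of the plunger's round black pull knob, a vertical cylinder of diameter 26 mm, 26 mm high (point at mid height, 89 mm above the bench when home), 106 mm from the turning axis. Below it an 18 mm sleeve, then the faceplate's lug (36 mm wide, top 56 mm up). Knob and faceplate swing together. Axes as seat.
- seat (a point): Where the middle of the roller's axis lies when it is seated and centred in both V-blocks, 96.5 mm above the bench on the turning axis; turns with the faceplate. Its x axis points from the turning axis to the knob, its y axis runs along the groove of the V-blocks, z up. A roller laid in the V-blocks and let go settles here by itself; a side pull lifts it off one flank. Pressing with 10 to 20 N is firm enough.
- vblock_a (a point): One of the pair of dark steel V-blocks on the faceplate: 52 mm across the groove, 25 mm along it, 35 mm high; 90 degree V, 40 mm wide at the top, upper edges 91 mm above the bench. Its point: centre of its underside, 45 mm from the turning axis along the groove. Between the blocks a clear gap of 65 mm; there the faceplate lies 40 mm below the seated roller's axis.
- vblock_b (a point): The other V-block of the pair, the same, 45 mm to the other side of the turning axis.
- roller: The long stepped roller, the one to load: aluminium barrel diameter 36 mm, 130 mm long, with a thinner steel journal (diameter 16 mm, 15 mm long) at each end, 160 mm overall, hollow, about 0.2 kg. Origin: the middle of its axis; x along its axis. It lies in one of the three notches of the rack, its axis 55.5 mm above the bench.
- short_roller: A shorter stepped roller, barrel diameter 36 mm, 90 mm long, 120 mm overall with journals; not wanted. Origin: middle of its axis; x along its axis.
- bar: A plain steel bar without steps, diameter 25 mm, 160 mm long; not wanted. Origin: middle of its axis; x along its axis.
- rack: Wooden rack: base board 112 mm (x) by 276 mm (y), 12 mm thick, with two notched rails 10 mm thick, 48 mm high, at x = -36 and +36 mm (62 mm clear between them). Three notches 85 mm apart along y, one part lying along x in each; which part lies in which notch changes. Origin: centre of the underside.
- yoke_a: Steel clamp yoke, a flat U 80 by 80 mm with its screw, 14 mm thick, lying flat; bystander. Origin: underside of its cross bar.
- yoke_b: A second such clamp yoke; bystander.
- spanner: Open-ended spanner, 170 mm long, lying on the bench; bystander. Origin on its underside, x along it.
- hammer_tool: Hammer, 270 mm long, lying on the bench; bystander. Origin on its underside, x along the handle.
- oiler: White plastic oil bottle with black cap, diameter 54 mm, 130 mm high, standing; bystander. Origin: centre of its underside.
- carton: Closed cardboard carton 100 by 130 by 50 mm; bystander. Origin: centre of its underside.

How it is judged:
On the way, in this order (a step that is already met when the one before it is completed fails the run):
1. the plunger is pulled up clear of its hole (value of joint plunger above 0.0105 m), for 0.1 s.
2. the faceplate stands at the work hole with the plunger home in it (value of joint head between 1.0172 and 1.0772 rad and value of joint plunger below 0.002 m), for 0.2 s.
3. the roller is lifted out of the rack in the fingers (height (world z) of roller above 0.085 m and contact force between roller and the fingers above 1 N and contact force between roller and rack below 0.05 N), for 0.2 s.
At the end, for the whole second after the job is handed in: Head at the work hole within 0.03 rad, plunger home (under 2 mm). Roller at rest in both V-blocks, axis within 2 mm across and in height, centred within 7 mm, parallel within 0.03 rad; fingers bear on it with over 5 N and each of the four flanks carries over 1.2 N (weight alone: under 0.9) (all of step 2 and x of roller in the frame of seat between -0.002 and 0.002 m and z of roller in the frame of seat between -0.002 and 0.002 m and y of roller in the frame of seat between -0.007 and 0.007 m and angle between the x axis of roller and the y axis of seat, either way round below 0.03 rad and contact force between roller and vblock_a_flank_1 above 1.2 N and contact force between roller and vblock_a_flank_2 above 1.2 N and contact force between roller and vblock_b_flank_1 above 1.2 N and contact force between roller and vblock_b_flank_2 above 1.2 N and contact force between roller and the fingers above 5 N and linear speed of roller below 0.01 m/s); the arm keeps its last pose, push and grip.
It fails at once if the roller is dropped (moves faster than 0.4 m/s with no finger on it) (contact force between roller and the fingers below 0.02 N and linear speed of roller above 0.4 m/s).
It fails at once if another thing on the bench is moved by more than 20 mm (distance of any of bar, short_roller, yoke_a, yoke_b, spanner, hammer_tool, oiler, carton from where it was at the start of the episode above 0.02 m).
It also fails if it takes over 61 s, if anything falls off the work surface, if the arm or the gripper's body presses on something with over 40 N, if the wrist force passes 120 N, or if a joint passes its speed limit or range.

## Working session

There is one attempt and no reset: what is moved stays moved. The work goes in short steps, Python scripts to look and compute and a tool call to move; the robot and the scene stay as the last step left them, time stands still between calls to the robot, and variables do not carry over. Pictures are saved under pics/ and viewed, about 8 in all and at most 12, crops included, and the job is handed in when it is done.

Besides the shell and the picture viewer there is one more tool, called by a JSON object that holds its "op" and its "data", one argument or row to a line. arm_command: Moves the arm, as the interface text tells. Its arguments: {"type":"object","properties":{"commands":{"type":"array","items":{"type":"array"}},"force":{"type":"number"}},"required":["commands"]}

```bash
ls; mkdir -p pics
cat > h.py <<'E'
import numpy as np, cv2
from plant import r
from scipy.spatial.transform import Rotation as R
def K(p): return np.array([[p['fx'],0,p['cx']],[0,p['fy'],p['cy']],[0,0,1]]),np.array([p['k1'],0,0,0,0.])
def rot(p):
    a=np.array(p['rotation'],float)
    return a if a.shape==(3,3) else R.from_quat(a,scalar_first=True).as_matrix()
def ray(p,uv):
    k,d=K(p); s=cv2.undistortPoints(np.array(uv,float).reshape(-1,1,2),k,d).reshape(-1,2)
    return np.c_[s,np.ones(len(s))]@rot(p).T
def onz(p,uv,z):
    v=ray(p,uv); o=np.array(p['xyz']); return o+v*((z-o[2])/v[:,2])[:,None]
def cloud(p,mask):
    v,u=np.nonzero(mask&(p['range_z']>0)); 
    return np.array(p['xyz'])+ray(p,np.c_[u,v])*p['range_z'][v,u][:,None]
def save(p,n): cv2.imwrite('pics/'+n,p['color'][:,:,::-1])
E
python3 - <<'E'
from h import *
for n in ['top','scene']:
    p=r.camera(n); save(p,n+'1.png'); print(n,p['xyz'],p['fx'],p['k1'],rot(p)[:,2])
    zs=dict(fixture=0,pivot=.032,work_hole=.032,knob=.089,seat=.0965,vblock_a=.056,roller=.0555,short_roller=.0555,bar=.05,rack=0,yoke_a=0,spanner=0,hammer_tool=0,oiler=0,carton=0)
    for t,z in zs.items():
        for q in r.place_of(t,p)[:3]:
            if q['conf']>.3: print(t,round(q['conf'],2),np.round(q['at'],1),np.round(onz(p,[q['at']],z)[0],4))
print(r.observe())
E
```

```text
pics
top [ 0.43919448 -0.02268015  1.85818456] 509.5530105161192 -0.06596063786461553 [ 0.08343069 -0.00600505 -0.99649549]
fixture 0.84 [250.9 258.7] [0.5387 0.191  0.    ]
fixture 0.74 [363.6 261.7] [ 0.5352 -0.2209  0.    ]
pivot 0.58 [249.9 261.5] [0.5268 0.1906 0.032 ]
work_hole 0.69 [238.7 235.8] [0.6187 0.2336 0.032 ]
work_hole 0.59 [251.8 263.4] [0.5201 0.1836 0.032 ]
knob 0.48 [217.7 258.6] [0.5321 0.2964 0.089 ]
knob 0.32 [381.5 262.8] [ 0.5279 -0.2739  0.089 ]
seat 0.64 [251.5 262.3] [0.5211 0.1774 0.0965]
vblock_a 0.95 [251.1 273.8] [0.4823 0.1824 0.056 ]
vblock_a 0.71 [250.4 251.3] [0.5619 0.187  0.056 ]
roller 0.67 [410.9 262.2] [ 0.5335 -0.3835  0.0555]
short_roller 0.66 [152.3 265.2] [0.5059 0.5352 0.0555]
short_roller 0.62 [361.7 261.3] [ 0.5336 -0.2082  0.0555]
bar 0.56 [385.8 263.1] [ 0.529  -0.2948  0.05  ]
rack 0.82 [381.9 264.4] [ 0.5265 -0.288   0.    ]
yoke_a 0.79 [369.1 227.3] [ 0.6621 -0.2399  0.    ]
yoke_a 0.55 [400.7 230.6] [ 0.6521 -0.3566  0.    ]
spanner 0.68 [203.8 290.2] [0.4207 0.3596 0.    ]
hammer_tool 0.67 [153.1 264.2] [0.5117 0.5496 0.    ]
oil
[... 1325 characters left out ...]
    ]
{'clock': 1.6, 'joint_positions': array([-1.38100178,  0.46751614, -0.01159979,  1.60270589,  0.00598841,
        1.07140557, -0.05632306]), 'qd': array([ 0.00073398, -0.00024612, -0.00032884, -0.00197652,  0.00042163,
       -0.00017001, -0.00108229]), 'joint_efforts': array([-2.36341566e-04, -5.32223797e+01,  2.10330274e-02, -2.51622105e+01,
        1.14367847e-02,  1.37677147e-03,  5.58902002e-06]), 'position': array([0.14999252, 0.63245745, 0.23127744]), 'ee_rot': array([ 1.46999240e-05,  1.16184343e-01,  9.93227667e-01, -1.09164818e-06]), 'force': array([-0.2287811 ,  0.40470207,  0.91239316]), 'torque': array([ 0.05911233,  0.02367152, -0.01721934]), 'width': 0.08539943447966576}
```

Run:
```python
import cv2,numpy as np
a=cv2.imread('pics/top1.png');b=cv2.imread('pics/scene1.png')
a=cv2.resize(a[170:320,130:480],(800,343),interpolation=cv2.INTER_CUBIC)
b=cv2.resize(b[140:390,80:560],(492,256),interpolation=cv2.INTER_CUBIC)
c=cv2.resize(cv2.imread('pics/scene1.png')[140:260,300:440],(299,256),interpolation=cv2.INTER_CUBIC)
cv2.imwrite('pics/m1.png',np.vstack([a,np.hstack([b,c,np.zeros((256,9,3),np.uint8)])]))
```

```text
(no output)
```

View pics/m1.png

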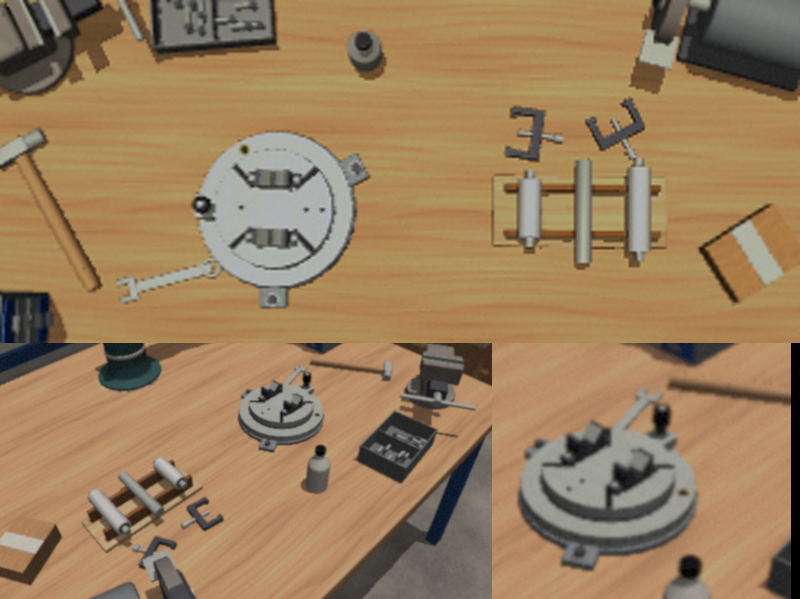

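Run:
```python
from h import *
M=np.ones((480,640),bool)
for n in ['top','scene']:
    p=r.camera(n); C=cloud(p,M)
    print(n)
    def near(c,rad): return C[np.hypot(C[:,0]-c[0],C[:,1]-c[1])<rad]
    k=near((.53,.293),.03); k=k[(k[:,2]>.08)&(k[:,2]<.12)]
    print('knob',len(k),k.mean(0),k.min(0),k.max(0))
    f=near((.522,.187),.16)
    for lo,hi,nm in [(.050,.062,'plate'),(.026,.038,'ring'),(.08,.1,'vtop')]:
        q=f[(f[:,2]>lo)&(f[:,2]<hi)]
        (c,rad)=cv2.minEnclosingCircle(q[:,:2].astype(np.float32)); print(nm,len(q),np.round(c,4),round(rad,4),np.round(q[:,2].mean(),4),np.round(q[:,:2].mean(0),4))
    e=C[(np.abs(C[:,0]-.53)<.1)&(np.abs(C[:,1]+.385)<.028)&(C[:,2]>.058)&(C[:,2]<.085)]
    m=e.mean(0); u,s,v=np.linalg.svd((e-m)[:,:2]); t=(e-m)[:,:2]@v[0]
    print('roller',len(e),m,'ang',np.degrees(np.arctan(v[0][1]/v[0][0])),'ext',np.ptp(t),'mid',m[:2]+v[0]*(t.max()+t.min())/2, e[:,2].max())
```

```text
top
knob 48 [0.52966516 0.2958634  0.09952493] [0.51956477 0.28483177 0.0802115 ] [0.54045801 0.30795412 0.11006449]
plate 1534 [0.5237 0.2076] 0.1087 0.0561 [0.5278 0.1935]
ring 1116 [0.5222 0.1771] 0.1382 0.032 [0.5278 0.1792]
vtop 186 [0.5301 0.2255] 0.0826 0.0886 [0.5317 0.2037]
roller 392 [ 0.53711172 -0.37563673  0.06932036] ang 0.6647596215243318 ext 0.15598204484581163 mid [ 0.53754069 -0.37563175] 0.08301961809868152
scene
knob 82 [0.53441589 0.29039108 0.09571808] [0.52003652 0.28056365 0.08027455] [0.54570414 0.3063599  0.10658684]
plate 1537 [0.5343 0.2042] 0.1092 0.0568 [0.5389 0.1815]
ring 1252 [0.5218 0.1866] 0.1303 0.0326 [0.5651 0.1487]
vtop 249 [0.5319 0.2192] 0.0803 0.0879 [0.5334 0.2074]
roller 753 [ 0.54631098 -0.38049464  0.06915626] ang 1.0807233313637086 ext 0.1618210696835677 mid [ 0.53704726 -0.3806694 ] 0.0771401617576698
```

```bash
cat >> h.py <<'E'
from scipy.optimize import least_squares
def rim(C,c0,lo,hi,R0,skip=()):
    q=C[(C[:,2]>lo)&(C[:,2]<hi)][:,:2]
    c=np.array(c0)
    for _ in range(4):
        d=q-c; a=np.degrees(np.arctan2(d[:,1],d[:,0]))%360; h=np.hypot(*d.T); pts=[]
        for b in range(0,360,8):
            if any(s<=b<=e for s,e in skip): continue
            w=h[(a>=b)&(a<b+8)&(h<R0+.012)]
            if len(w): 
                i=np.flatnonzero((a>=b)&(a<b+8)&(h<R0+.012))[np.argsort(w)[-1]]; pts.append(q[i])
        pts=np.array(pts)
        s=least_squares(lambda x:np.hypot(*(pts-x[:2]).T)-x[2],[*c,R0],loss='soft_l1',f_scale=.002); c=s.x[:2]
    return s.x,len(pts),np.abs(s.fun).mean()
E
python3 - <<'E'
from h import *
M=np.ones((480,640),bool)
for n in ['top','scene']:
    p=r.camera(n); C=cloud(p,M); 
    print(n,'plate',rim(C,(.524,.187),.050,.062,.092,[(60,115)]))
    print('ring',rim(C,(.524,.187),.026,.038,.126,[(60,115)]))
    # hole & knob in image, dark pixels
    g=p['color'].max(2).astype(int)
    q=r.place_of('work_hole',p)[0]['at']; x,y=np.round(q).astype(int)
    w=g[y-5:y+6,x-5:x+6]; print(x,y); print(w)
E
```

```text
top plate (array([0.52858599, 0.19069786, 0.09110806]), 38, np.float64(0.0004973835441308968))
ring (array([0.52833437, 0.19112592, 0.12145908]), 38, np.float64(0.0011104289470453617))
250 262
[[178 175 178 177 178 178 177 177 176 179 180]
 [177 178 177 179 177 178 179 180 179 178 178]
 [178 177 178 178 179 178 176 178 177 177 178]
 [179 179 178 179 176 177 178 178 177 177 178]
 [177 178 177 178 177 178 178 178 178 178 179]
 [175 179 178 178 179 178 178 177 176 179 179]
 [177 178 178 177 178 178 177 176 178 179 178]
 [177 176 176 179 178 178 179 177 176 178 178]
 [176 178 179 178 178 177 178 177 177 178 178]
 [175 178 177 180 179 177 177 178 176 179 178]
 [176 179 179 178 178 176 178 178 178 180 177]]
scene plate (array([0.53025471, 0.18727681, 0.09122238]), 38, np.float64(0.0033399015564683186))
ring (array([0.52989256, 0.18756501, 0.12208453]), 33, np.float64(0.0005591049325422771))
349 203
[[162 162 161 164 163 159 161 162 160 160 156]
 [162 162 164 162 162 162 161 162 161 159 162]
 [160 158 163 162 161 161 162 160 162 160 158]
 [158 157 157 156 161 160 159 161 162 162 159]
 [158 160 159 160 157 161 159 160 163 161 162]
 [159 158 158 158 158 156 160 157 155 163 159]
 [157 162 160 161 159 161 160 160 157 159 155]
 [160 164 164 163 160 157 160 158 157 152 139]
 [161 162 165 158 161 162 161 159 151 129 100]
 [163 160 159 161 164 161 160 159 143 101  57]
 [163 160 160 161 162 159 160 159 139  84  37]]
```

```bash
cat >> h.py <<'E'
def row(x,y,z,psi):
    s=r.observe(); T=R.from_quat(s['ee_rot'],scalar_first=True)
    sh=T.inv().apply(np.array([x,y,z])-s['position'])*1000
    ty=T.as_matrix()[:,1]; p0=np.degrees(np.arctan2(ty[1],ty[0]))
    G=R.from_euler('z',psi,degrees=True)*R.from_euler('z',-90,degrees=True)*R.from_quat([0,1,0,0],scalar_first=True)
    # tool y along psi, z down
    m=G.as_matrix(); yy=np.array([np.cos(np.radians(psi)),np.sin(np.radians(psi)),0]); zz=np.array([0,0,-1.]); G=R.from_matrix(np.c_[np.cross(yy,zz),yy,zz])
    print('psi0',round(p0,2),'turn',np.round((T.inv()*G).as_rotvec(),3),'shift',np.round(sh,1),'clk',s['clock'],'F',np.round(s['force'],1),'w',round(s['width'],4),'pos',np.round(s['position'],4))
E
python3 -c "
from h import *
row(.530,.2955,.16,-1)"
```

```text
psi0 76.66 turn [ 0.    -0.     1.355] shift [-447.5 -240.2   71.3] clk 1.9 F [ 0.6 -0.3  0.4] w 0.0855 pos [0.15   0.6325 0.2313]
```

{"op": "arm_command", "data": {
  "commands": [
    [[0,0,1.355],[-447,-240,71],-1],
    [[0,0,1.355],[-447,-240,71],-1],
    [[0,0,1.355],[-447,-240,71],-1],
    [[0,0,1.355],[-447,-240,71],-1],
    [[0,0,1.355],[-447,-240,71],-1],
    [[0,0,1.355],[-447,-240,71],-1],
    [[0,0,1.355],[-447,-240,71],-1],
    [[0,0,1.355],[-447,-240,71],-1]
  ],
  "force": 40
}}

```text
clock: 2.57
position: [0.3982, 0.4121, 0.1853]
ee_rot: [-0.0, 0.581, 0.814, 0.0]
force: [-0.5, 1.5, -0.3]
width: 0.0852
```

```bash
python3 -c "
from h import *
row(.530,.2955,.13,-1)"
```

```text
psi0 19.02 turn [ 0.001 -0.001  0.349] shift [-153.2   86.6   55.2] clk 2.5667 F [-0.5  1.5 -0.3] w 0.0852 pos [0.3982 0.4121 0.1853]
```

{"op": "arm_command", "data": {
  "commands": [
    [[0,0,0.35],[-153,87,55],-1],
    [[0,0,0.35],[-153,87,55],-1],
    [[0,0,0.35],[-153,87,55],-1],
    [[0,0,0.35],[-153,87,55],-1],
    [[0,0,0.35],[-153,87,55],-1],
    [[0,0,0.35],[-153,87,55],-1],
    [[0,0,0.35],[-153,87,55],-1],
    [[0,0,0.35],[-153,87,55],-1]
  ]
}}

```text
clock: 3.23
position: [0.5291, 0.2991, 0.1302]
ee_rot: [-0.0, 0.711, 0.703, 0.0]
force: [-0.5, 0.5, 0.2]
width: 0.0853
```

Run:
```python
from h import *
row(.530,.2955,.068,-1)
p=r.camera('scene'); q=r.place_of('knob',p); print([(round(a['conf'],2),np.round(onz(p,[a['at']],.089)[0],4)) for a in q[:2]])
x,y=380,175
cv2.imwrite('pics/k1.png',cv2.resize(p['color'][120:240,300:460,::-1],(640,480),interpolation=cv2.INTER_CUBIC))
```

```text
psi0 -0.62 turn [-0.001 -0.001  0.007] shift [-3.6  1.  62.2] clk 3.2333 F [-0.5  0.5  0.2] w 0.0853 pos [0.5291 0.2991 0.1302]
[(0.75, array([0.6017, 0.1507, 0.089 ])), (0.65, array([0.5308, 0.3015, 0.089 ]))]
```

View pics/k1.png

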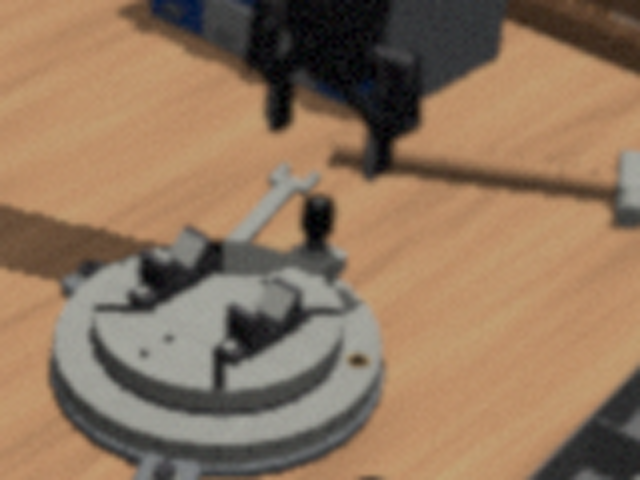

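{"op": "arm_command", "data": {
  "commands": [
    [[0,0,0.007],[-3,1,30],-1],
    [[0,0,0.007],[-3,1,62],-1],
    [[0,0,0.007],[-3,1,62],-1],
    [[0,0,0.007],[-3,1,62],1],
    [[0,0,0.007],[-3,1,62],1],
    [[0,0,0.007],[-3,1,62],1],
    [[0,0,0.007],[-3,1,62],1],
    [[0,0,0.007],[-3,1,62],1]
  ],
  "force": 40
}}

```text
clock: 4.0
position: [0.5308, 0.2956, 0.0696]
ee_rot: [-0.0, 0.714, 0.7, 0.001]
force: [-5.6, 0.8, 7.2]
width: 0.0255
```

{"op": "arm_command", "data": {
  "commands": [
    [[0,0,0],[0,0,0],1],
    [[0,0,0],[0,0,0],1],
    [[0,0,0],[0,0,0],1]
  ]
}}

```text
clock: 4.25
position: [0.5306, 0.2956, 0.0697]
ee_rot: [-0.001, 0.714, 0.7, 0.001]
force: [-3.2, -0.4, 6.8]
width: 0.0247
```

{"op": "arm_command", "data": {
  "commands": [
    [[0,0,0],[0,0,-7],1],
    [[0,0,0],[0,0,-14],1],
    [[0,0,0],[0,0,-14],1],
    [[0,0,0],[0,0,-14],1],
    [[0,0,0],[0,0,-14],1]
  ]
}}

```text
clock: 4.67
position: [0.5307, 0.2955, 0.0819]
ee_rot: [-0.0, 0.714, 0.7, 0.0]
force: [0.8, 4.0, -7.5]
width: 0.0247
```

Run:
```python
from h import *
import math
s=r.observe()
c=np.array([.5293,.189]); k=s['position'][:2]; T=R.from_quat(s['ee_rot'],scalar_first=True)
print(np.degrees(np.arctan2(*(k-c)[::-1])),np.hypot(*(k-c)),s['force'],s['width'],s['position'][2])
v=k-c
for a in range(0,61,5):
    t=math.radians(-a); n=np.array([[math.cos(t),-math.sin(t)],[math.sin(t),math.cos(t)]])@v
    print(a,np.round(math.radians(a),3),np.round(T.inv().apply([*(n-v),0])*1000,1))
```

```text
89.27106414287981 0.10646509237792393 [ 0.8201699   3.97695265 -7.50364322] 0.024724997151568413 0.0818621191376038
0 0.0 [0. 0. 0.]
5 0.087 [-0.3  9.3  0. ]
10 0.175 [-1.5 18.5  0. ]
15 0.262 [-3.5 27.6  0. ]
20 0.349 [-6.2 36.5  0. ]
25 0.436 [-9.7 45.1  0. ]
30 0.524 [-13.9  53.3   0. ]
35 0.611 [-18.9  61.2   0. ]
40 0.698 [-24.5  68.6   0. ]
45 0.785 [-30.7  75.5   0. ]
50 0.873 [-37.5  81.8   0. ]
55 0.96 [-44.9  87.5   0. ]
60 1.047 [-52.7  92.5   0. ]
```

{"op": "arm_command", "data": {
  "commands": [
    [[0,0,0.087],[-0.3,9.3,-1],1],
    [[0,0,0.175],[-1.5,18.5,-1],1],
    [[0,0,0.262],[-3.5,27.6,-1],1],
    [[0,0,0.349],[-6.2,36.5,-1],1],
    [[0,0,0.436],[-9.7,45.1,-1],1],
    [[0,0,0.524],[-13.9,53.3,-1],1],
    [[0,0,0.524],[-13.9,53.3,-1],1],
    [[0,0,0.524],[-13.9,53.3,-1],1]
  ]
}}

```text
clock: 5.33
position: [0.5835, 0.2795, 0.0823]
ee_rot: [0.0, 0.87, 0.492, -0.001]
force: [1.1, 1.3, -8.0]
width: 0.025
```

```bash
cat > sw.py <<'E'
from h import *
import math,sys
s=r.observe()
c=np.array([.5293,.189]); k=s['position'][:2]; T=R.from_quat(s['ee_rot'],scalar_first=True)
a0=np.degrees(np.arctan2(*(k-c)[::-1]));print(a0,np.hypot(*(k-c)),s['force'],s['width'],s['position'])
v=k-c; v=v
for a in map(float,sys.argv[1:]):
    t=math.radians(a); n=.1064*np.array([math.cos(t),math.sin(t)])
    print(a,np.round(math.radians(a0-a),3),np.round(T.inv().apply([*(n-v),0])*1000,1))
E
python3 sw.py 54.27 49.27 44.27 39.27 34.27 29.27
```

```text
59.08877435051495 0.10549307272886112 [ 1.12304915  1.26368802 -8.01661791] 0.02496025080220356 [0.58349278 0.27950929 0.08234216]
54.27 0.084 [ 0.5  8.9 -0. ]
49.27 0.171 [-0.6 18.1 -0. ]
44.27 0.259 [-2.6 27.2 -0. ]
39.27 0.346 [-5.3 36.1  0. ]
34.27 0.433 [-8.8 44.7  0. ]
29.27 0.52 [-13.1  52.9   0. ]
```

{"op": "arm_command", "data": {
  "commands": [
    [[0,0,0.084],[-0.2,9,0],1],
    [[0,0,0.171],[-1.3,18,0],1],
    [[0,0,0.259],[-3.2,27,0],1],
    [[0,0,0.346],[-6,36,0],1],
    [[0,0,0.433],[-9.4,44.5,0],1],
    [[0,0,0.52],[-13.5,52.5,0],1],
    [[0,0,0.52],[-13.5,52.5,0],1],
    [[0,0,0.52],[-13.5,52.5,0],1]
  ]
}}

```text
clock: 6.0
position: [0.6207, 0.2404, 0.0825]
ee_rot: [0.0, 0.968, 0.253, -0.001]
force: [-0.4, -1.4, -8.5]
width: 0.0248
```

```bash
python3 sw.py 29.27 28.27
```

```text
29.34427282074065 0.10485656622898519 [-0.40226101 -1.41970358 -8.50776903] 0.024847987719079954 [0.62070251 0.24038561 0.08246909]
29.27 0.001 [ 1.5  0.1 -0. ]
28.27 0.019 [ 1.5  2.  -0. ]
```

{"op": "arm_command", "data": {
  "commands": [
    [[0,0,0],[0,0.5,5],1],
    [[0,0,0],[0,0.5,10],1],
    [[0,0,0],[0,0.5,13],1],
    [[0,0,0],[0,0.5,13],1],
    [[0,0,0],[0,0.5,13],1]
  ]
}}

```text
clock: 6.42
position: [0.6208, 0.2405, 0.0699]
ee_rot: [0.0, 0.968, 0.252, -0.001]
force: [-5.0, -3.7, -2.5]
width: 0.025
```

{"op": "arm_command", "data": {
  "commands": [
    [[0,0,0],[0,0,0],-1],
    [[0,0,0],[0,0,0],-1],
    [[0,0,0],[0,0,0],-1],
    [[0,0,0],[0,0,0],-1],
    [[0,0,0],[0,0,-30],-1],
    [[0,0,0],[0,0,-70],-1],
    [[0,0,0],[0,0,-100],-1],
    [[0,0,0],[0,0,-100],-1]
  ]
}}

```text
clock: 7.08
position: [0.6264, 0.2419, 0.1777]
ee_rot: [-0.001, 0.968, 0.251, 0.006]
force: [1.9, 0.2, 0.3]
width: 0.0851
```

Run:
```python
from h import *
p=r.camera('scene')
C=cloud(p,np.ones((480,640),bool)); k=C[(np.hypot(C[:,0]-.621,C[:,1]-.241)<.025)&(C[:,2]>.06)&(C[:,2]<.115)]
print('knob top z',np.sort(k[:,2])[-12:],k.mean(0))
for a in r.place_of('knob',p)[:2]: print(a['conf'],onz(p,[a['at']],.089))
cv2.imwrite('pics/k2.png',cv2.resize(p['color'][140:260,300:460,::-1],(640,480),interpolation=cv2.INTER_CUBIC))
row(.535,-.380,.16,-90)
```

```text
knob top z [0.10401635 0.10425707 0.10430571 0.10472587 0.1050951  0.10510604
 0.10520452 0.10520593 0.10527027 0.10545152 0.10547895 0.10619527] [0.62556888 0.2353814  0.08735398]
0.68 [[0.51664871 0.19183729 0.089     ]]
0.43 [[0.63549935 0.23584333 0.089     ]]
psi0 -60.89 turn [-0.001 -0.004  0.508] shift [-379.5  500.2   10.3] clk 7.1833 F [-0.5  0.7 -0.4] w 0.0855 pos [0.6231 0.2416 0.1721]
```

View pics/k2.png

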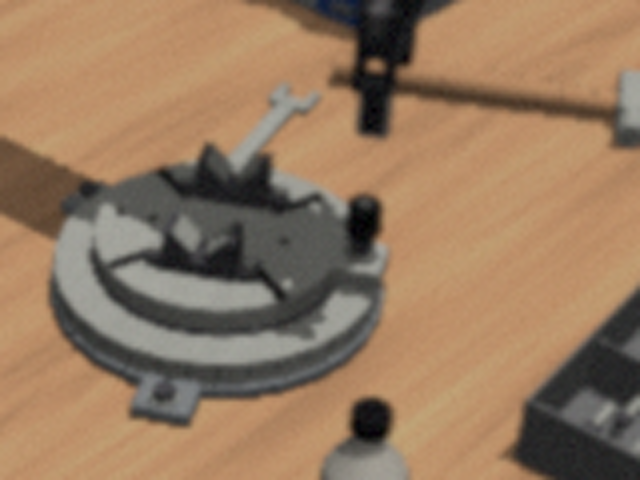

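{"op": "arm_command", "data": {
  "commands": [
    [[0,0,0.51],[-379,500,10],-1],
    [[0,0,0.51],[-379,500,10],-1],
    [[0,0,0.51],[-379,500,10],-1],
    [[0,0,0.51],[-379,500,10],-1],
    [[0,0,0.51],[-379,500,10],-1],
    [[0,0,0.51],[-379,500,10],-1],
    [[0,0,0.51],[-379,500,10],-1],
    [[0,0,0.51],[-379,500,10],-1]
  ]
}}

```text
clock: 7.85
position: [0.574, -0.0904, 0.1636]
ee_rot: [-0.0, 1.0, -0.001, -0.001]
force: [0.6, -0.4, 0.2]
width: 0.0852
```

Run:
```python
from h import *
p=r.camera('top')
for nm in ['roller','bar','short_roller']:
    for q in r.regions_of(nm,p)[:1]:
        C=cloud(p,q['pixels']); C=C[C[:,2]>.058]
        m=C.mean(0); u,s,v=np.linalg.svd((C-m)[:,:2]); t=(C-m)[:,:2]@v[0]
        print(nm,q['conf'],len(C),m,np.degrees(np.arctan(v[0][1]/v[0][0])),np.ptp(t),m[:2]+v[0]*(t.max()+t.min())/2)
row(.537,-.379,.11,-89.2)
```

```text
roller 0.63 394 [ 0.53833726 -0.37515049  0.06975688] 0.3642639495392192 0.15638754535090277 [ 0.53768465 -0.37515464]
bar 0.6 125 [ 0.53661395 -0.29120526  0.06152405] -0.5052539174995275 0.15276187721293039 [ 0.53441098 -0.29118583]
short_roller 0.53 132 [ 0.53486859 -0.29124447  0.06150779] -0.3697409314831923 0.15636092275376545 [ 0.53260662 -0.29122987]
psi0 -90.34 turn [-0.     0.001 -0.02 ] shift [-35.5 288.6  53.9] clk 8.05 F [ 0.3  1.  -0.3] w 0.0852 pos [ 0.5743 -0.0906  0.1639]
```

{"op": "arm_command", "data": {
  "commands": [
    [[0,0,-0.015],[-36,287,40],-1],
    [[0,0,-0.015],[-36,287,40],-1],
    [[0,0,-0.015],[-36,287,40],-1],
    [[0,0,-0.015],[-36,287,40],-1],
    [[0,0,-0.015],[-36,287,40],-1],
    [[0,0,-0.015],[-36,287,40],-1],
    [[0,0,-0.015],[-36,287,40],-1],
    [[0,0,-0.015],[-36,287,54],-1]
  ]
}}

```text
clock: 8.72
position: [0.536, -0.3853, 0.1119]
ee_rot: [0.004, 1.0, 0.002, 0.001]
force: [-1.3, -1.4, 1.3]
width: 0.0854
```

Run:
```python
from h import *
p=r.camera('scene')
cv2.imwrite('pics/r1.png',cv2.resize(p['color'][180:360,120:360,::-1],(640,480),interpolation=cv2.INTER_CUBIC))
row(.537,-.377,.037,-89.5)
```

```text
psi0 -89.59 turn [ 0.001  0.004 -0.001] shift [ 1.5 -2.4 70.5] clk 8.7667 F [-0.7  1.4 -3.3] w 0.0854 pos [ 0.5358 -0.3794  0.1075]
```

View pics/r1.png

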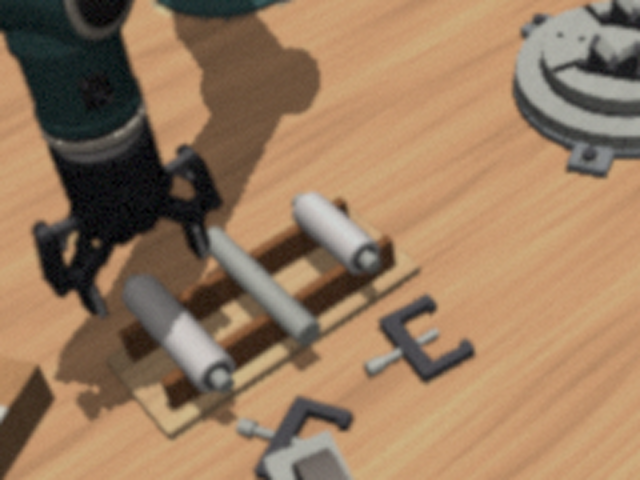

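{"op": "arm_command", "data": {
  "commands": [
    [[0,0,0],[1,-0.5,25],-1],
    [[0,0,0],[1,-0.5,50],-1],
    [[0,0,0],[1,-0.5,71],-1],
    [[0,0,0],[1,-0.5,71],-1],
    [[0,0,0],[1,-0.5,71],1],
    [[0,0,0],[1,-0.5,71],1],
    [[0,0,0],[1,-0.5,71],1],
    [[0,0,0],[1,-0.5,71],1]
  ],
  "force": 40
}}

```text
clock: 9.43
position: [0.5407, -0.3763, 0.0414]
ee_rot: [0.001, 1.0, 0.007, 0.001]
force: [-0.9, -15.7, 5.6]
width: 0.0387
```

{"op": "arm_command", "data": {
  "commands": [
    [[0,0,0],[0,0,0],1],
    [[0,0,0],[0,0,0],1],
    [[0,0,0],[0,0,0],1]
  ]
}}

```text
clock: 9.68
position: [0.5407, -0.3781, 0.042]
ee_rot: [0.002, 1.0, 0.006, 0.002]
force: [0.8, -4.1, 5.7]
width: 0.0349
```

{"op": "arm_command", "data": {
  "commands": [
    [[0,0,0],[0,0,-10],1],
    [[0,0,0],[0,0,-25],1],
    [[0,0,0],[0,0,-45],1],
    [[0,0,0],[0,0,-70],1],
    [[0,0,0],[0,0,-100],1],
    [[0,0,0],[0,0,-120],1],
    [[0,0,0],[0,0,-120],1],
    [[0,0,0],[0,0,-120],1]
  ],
  "force": 50
}}

```text
clock: 10.35
position: [0.54, -0.3749, 0.1612]
ee_rot: [-0.0, 1.0, 0.007, 0.001]
force: [-0.1, -0.4, -2.8]
width: 0.0345
```

Run:
```python
from h import *
s=r.observe(); T=R.from_quat(s['ee_rot'],scalar_first=True)
for n in ['top','scene']:
    p=r.camera(n); C=cloud(p,np.ones((480,640),bool)); L=T.inv().apply(C-s['position'])
    e=L[(np.abs(L[:,0])<.1)&(np.abs(L[:,1])<.03)&(np.abs(L[:,2]+.015)<.026)]
    o=e[np.abs(e[:,0])>.025]
    print(n,len(o),'x',o[:,0].min(),o[:,0].max())
    for lo,hi in [(-.064,-.03),(.03,.064)]:
        b=o[(o[:,0]>lo)&(o[:,0]<hi)]; 
        if len(b)>8:
            q=least_squares(lambda v:np.hypot(b[:,1]-v[0],b[:,2]-v[1])-.018,[0,-.019],loss='soft_l1',f_scale=.001).x; print(lo,len(b),q,b.min(0),b.max(0))
save(p,'s3.png'); cv2.imwrite('pics/r2.png',cv2.resize(p['color'][180:360,120:360,::-1],(640,480),interpolation=cv2.INTER_CUBIC))
row(.5285,.1895,.2,28.6)
```

```text
top 103 x 0.027433130641726304 0.07467338238468722
0.03 83 [-0.00043564 -0.01408776] [ 0.03052845 -0.01967262 -0.04003551] [ 0.06398182  0.01328047 -0.00885686]
scene 404 x -0.07079961090294484 0.07779822881307245
-0.064 19 [-0.00043257 -0.0116044 ] [-0.06225102 -0.01538847 -0.0286559 ] [-0.03031002  0.01814365 -0.01218627]
0.03 286 [-0.00030649 -0.01033766] [ 0.03029402 -0.01726569 -0.03080915] [0.06380641 0.01791918 0.00309391]
psi0 -89.24 turn [-3.000e-03 -1.000e-03 -2.057e+00] shift [  -3.1 -563.8  -40. ] clk 10.45 F [ 0.2 -0.1 -2.2] w 0.0346 pos [ 0.539  -0.3742  0.1588]
```

View pics/r2.png

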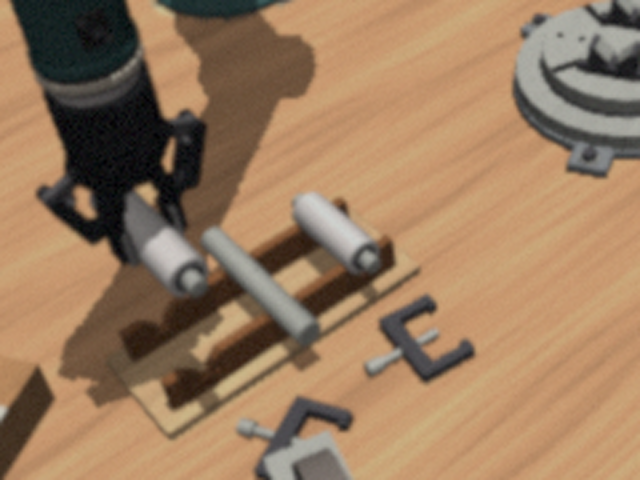

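{"op": "arm_command", "data": {
  "commands": [
    [[0,0,-0.12],[0,-20,-30],1],
    [[0,0,-0.24],[0,-50,-40],1],
    [[0,0,-0.36],[0,-85,-40],1],
    [[0,0,-0.48],[-0.5,-120,-40],1],
    [[0,0,-0.6],[-1,-155,-40],1],
    [[0,0,-0.72],[-1,-190,-40],1],
    [[0,0,-0.84],[-1,-225,-40],1],
    [[0,0,-0.96],[-1.5,-260,-40],1]
  ]
}}

```text
clock: 11.12
position: [0.5333, -0.1134, 0.1984]
ee_rot: [-0.001, 0.883, 0.47, -0.001]
force: [0.4, 0.6, -2.4]
width: 0.0344
```

```bash
python3 -c "
from h import *
row(.5285,.1895,.2,28.6)"
```

```text
psi0 -33.91 turn [-0.003 -0.    -1.091] shift [ 248.7 -173.    -1.5] clk 11.1167 F [ 0.4  0.6 -2.4] w 0.0344 pos [ 0.5333 -0.1134  0.1984]
```

{"op": "arm_command", "data": {
  "commands": [
    [[0,0,-0.12],[30,-21,-2],1],
    [[0,0,-0.24],[60,-42,-2],1],
    [[0,0,-0.36],[90,-62,-2],1],
    [[0,0,-0.48],[120,-83,-2],1],
    [[0,0,-0.6],[150,-104,-2],1],
    [[0,0,-0.72],[180,-125,-2],1],
    [[0,0,-0.84],[210,-146,-2],1],
    [[0,0,-0.96],[235,-164,-2],1]
  ]
}}

```text
clock: 11.78
position: [0.5297, 0.1738, 0.2002]
ee_rot: [-0.001, 0.565, 0.825, -0.001]
force: [-0.4, -0.1, -1.6]
width: 0.0344
```

```bash
python3 -c "
from h import *
row(.5285,.1895,.17,28.6)"
```

```text
psi0 21.19 turn [-0.003 -0.001 -0.129] shift [15.1  4.6 30.2] clk 11.7833 F [-0.4 -0.1 -1.6] w 0.0344 pos [0.5297 0.1738 0.2002]
```

{"op": "arm_command", "data": {
  "commands": [
    [[0,0,-0.129],[15,4.6,20],1],
    [[0,0,-0.129],[15,4.6,30],1],
    [[0,0,-0.129],[15,4.6,30],1],
    [[0,0,-0.129],[15,4.6,30],1],
    [[0,0,-0.129],[15,4.6,30],1],
    [[0,0,-0.129],[15,4.6,30],1]
  ]
}}

```text
clock: 12.28
position: [0.5311, 0.1852, 0.1723]
ee_rot: [0.0, 0.515, 0.857, 0.0]
force: [-0.5, 0.3, -1.5]
width: 0.0341
```

Run:
```python
from h import *
s=r.observe(); T=R.from_quat(s['ee_rot'],scalar_first=True); print(s['position'],s['force'])
for n in ['top','scene']:
    p=r.camera(n); C=cloud(p,np.ones((480,640),bool)); L=T.inv().apply(C-s['position'])
    e=L[(np.abs(L[:,0])<.1)&(np.abs(L[:,1])<.025)&(np.abs(L[:,2]+.0135)<.024)]
    j=e[np.abs(e[:,0])>.02]
    h,b=np.histogram(j[:,0],np.arange(-.1,.1,.004)); print(n,len(j),np.sort(j[:,0])[[0,1,2,3,-4,-3,-2,-1]]); 
    for sg in (-1,1):
        for lo,hi in [(.03,.063),(.067,.08)]:
            q=j[(sg*j[:,0]>lo)&(sg*j[:,0]<hi)]; 
            if len(q): print(sg,lo,len(q),'topz',q[:,2].min(),'ymid',(q[:,1].min()+q[:,1].max())/2)
    V=C[(np.hypot(C[:,0]-.5285,C[:,1]-.1895)<.075)&(C[:,2]>.064)&(C[:,2]<.096)]
    VL=R.from_euler('z',-28.6,degrees=True).apply(V-[.5285,.1895,0])
    for sg in (-1,1):
        q=VL[sg*VL[:,1]>.02]; print('vb',sg,len(q),q.min(0),q.max(0))
    for t,z in [('seat',.0965),('pivot',.032),('vblock_a',.056),('roller',s['position'][2]+.0135)]:
        for a in r.place_of(t,p)[:2]: print(t,round(a['conf'],2),np.round(onz(p,[a['at']],z)[0],4))
cv2.imwrite('pics/p1.png',cv2.resize(p['color'][120:260,280:440,::-1],(640,560),interpolation=cv2.INTER_CUBIC))
```

```text
[0.53108808 0.18521892 0.17232047] [-0.53313867  0.29524681 -1.53880378]
top 162 [-0.08337426 -0.08308668 -0.08159689 -0.08138287 -0.02370632 -0.02188835
 -0.02161267 -0.02070538]
-1 0.03 104 topz -0.03726797749137841 ymid 0.0014523609931836289
-1 0.067 23 topz -0.032309824428946775 ymid 0.0018721258418969086
vb -1 71 [-0.04159697 -0.06795226  0.06415254] [ 0.04580127 -0.02396775  0.09597362]Traceback (most recent call last):
  File "<stdin>", line 15, in <module>
    return umr_minimum(a, axis, None, out, keepdims, initial, where)
ValueError: zero-size array to reduction operation minimum which has no identity
```

Run:
```python
from h import *
s=r.observe(); T=R.from_quat(s['ee_rot'],scalar_first=True)
p=r.camera('scene'); C=cloud(p,np.ones((480,640),bool)); L=T.inv().apply(C-s['position'])
e=L[(np.abs(L[:,0])<.1)&(np.abs(L[:,1])<.025)&(np.abs(L[:,2]+.0135)<.024)]
j=e[np.abs(e[:,0])>.02]; print(len(j),np.sort(j[:,0])[[0,1,2,3,-4,-3,-2,-1]])
for sg in (-1,1):
    q=j[(sg*j[:,0]>.03)&(sg*j[:,0]<.063)]
    if len(q)>8: print(sg,len(q),least_squares(lambda v:np.hypot(q[:,1]-v[0],q[:,2]-v[1])-.018,[0,-.013],loss='soft_l1',f_scale=.001).x)
V=C[(np.hypot(C[:,0]-.5285,C[:,1]-.1895)<.075)&(C[:,2]>.064)&(C[:,2]<.096)]
VL=R.from_euler('z',-28.6,degrees=True).apply(V-[.5285,.1895,0])
for sg in (-1,1):
    q=VL[sg*VL[:,1]>.02]
    if len(q): print('vb',sg,len(q),np.percentile(q,[2,98],axis=0).round(4))
for t,z in [('seat',.0965),('vblock_a',.056),('roller',s['position'][2]+.0135)]:
    for a in r.place_of(t,p)[:2]: print(t,round(a['conf'],2),np.round(onz(p,[a['at']],z)[0],4))
cv2.imwrite('pics/p1.png',cv2.resize(p['color'][120:260,280:440,::-1],(640,560),interpolation=cv2.INTER_CUBIC))
row(.5271,.1921,.13,28.6)
```

```text
298 [-0.08708016 -0.0869165  -0.08678645 -0.08654102  0.05356368  0.05436527
  0.05766817  0.05893148]
-1 96 [ 0.00094137 -0.01437739]
1 22 [ 0.00185117 -0.01474151]
vb -1 254 [[-0.0359 -0.0606  0.0643]
 [ 0.0367 -0.0336  0.0937]]
vb 1 215 [[-0.0362  0.0292  0.0644]
 [ 0.0369  0.056   0.0931]]
seat 0.58 [0.5227 0.1915 0.0965]
vblock_a 0.69 [0.5419 0.1446 0.056 ]
vblock_a 0.68 [0.5    0.2314 0.056 ]
roller 0.55 [0.5309 0.176  0.186 ]
psi0 28.08 turn [ 0.001  0.    -0.009] shift [ 6.8 -0.5 42.3] clk 12.5333 F [ 0.2  0.1 -1.9] w 0.0348 pos [0.5307 0.1863 0.1723]
```

View pics/p1.png

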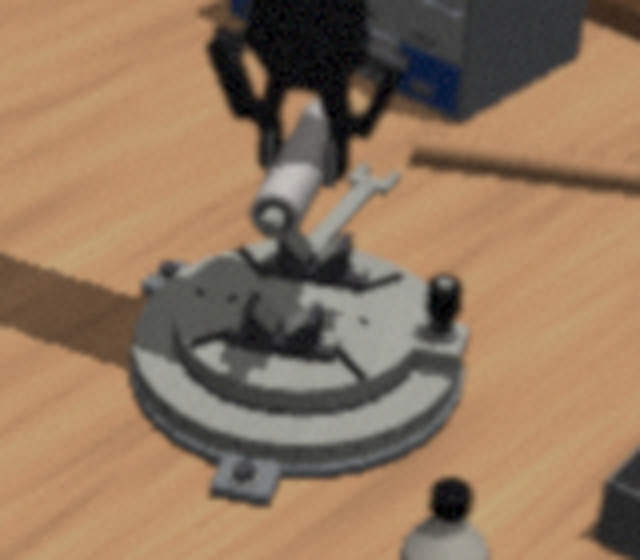

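{"op": "arm_command", "data": {
  "commands": [
    [[0,0,-0.009],[7,-0.5,15],1],
    [[0,0,-0.009],[7,-0.5,35],1],
    [[0,0,-0.009],[7,-0.5,55],1],
    [[0,0,-0.009],[7,-0.5,70],1],
    [[0,0,-0.009],[7,-0.5,78],1],
    [[0,0,-0.009],[7,-0.5,80],1],
    [[0,0,-0.009],[7,-0.5,80],1]
  ]
}}

```text
clock: 13.12
position: [0.5268, 0.1925, 0.0917]
ee_rot: [-0.0, 0.51, 0.86, -0.0]
force: [-0.7, 0.7, -2.0]
width: 0.0346
```

{"op": "arm_command", "data": {
  "commands": [
    [[0,0,0],[0,0,2],1],
    [[0,0,0],[0,0,4],1],
    [[0,0,0],[0,0,6],1],
    [[0,0,0],[0,0,6],1]
  ]
}}

```text
clock: 13.45
position: [0.5268, 0.1926, 0.086]
ee_rot: [0.0, 0.51, 0.86, 0.0]
force: [-0.5, -0.2, -2.4]
width: 0.0341
```

{"op": "arm_command", "data": {
  "commands": [
    [[0,0,0],[0,0,1],1],
    [[0,0,0],[0,0,2],1],
    [[0,0,0],[0,0,3],1],
    [[0,0,0],[0,0,3],1]
  ]
}}

```text
clock: 13.78
position: [0.5267, 0.1925, 0.0841]
ee_rot: [-0.0, 0.51, 0.86, 0.0]
force: [-4.6, -2.4, 10.2]
width: 0.0343
```

{"op": "arm_command", "data": {
  "commands": [
    [[0,0,0],[0,-1,0],1],
    [[0,0,0],[0,-1,0],1],
    [[0,0,0],[0,-1,0],1],
    [[0,0,0],[0,-1,0],1]
  ]
}}

```text
clock: 14.12
position: [0.5261, 0.1921, 0.0835]
ee_rot: [0.0, 0.51, 0.86, 0.0]
force: [-3.5, -0.8, 6.5]
width: 0.0347
```

{"op": "arm_command", "data": {
  "commands": [
    [[0,0,0],[0,0,0],0.3],
    [[0,0,0],[0,0,0],0.0],
    [[0,0,0],[0,0,0],-0.5],
    [[0,0,0],[0,0,0],-1],
    [[0,0,0],[0,0,0],-1],
    [[0,0,0],[0,0,0],-1],
    [[0,0,0],[0,0,0],-1]
  ]
}}

```text
clock: 14.7
position: [0.5259, 0.1921, 0.0827]
ee_rot: [-0.0, 0.51, 0.86, -0.0]
force: [0.6, -0.1, 0.7]
width: 0.0856
```

{"op": "arm_command", "data": {
  "commands": [
    [[0,0,0],[0,0,-30],-1],
    [[0,0,0],[0,0,-60],-1],
    [[0,0,0],[0,0,-95],-1],
    [[0,0,0],[0,0,-130],0],
    [[0,0,0],[0,0,-130],1],
    [[0,0,0],[0,0,-130],1],
    [[0,0,0],[0,0,-130],1],
    [[0,0,0],[0,0,-130],1]
  ]
}}

```text
clock: 15.37
position: [0.5249, 0.1918, 0.2114]
ee_rot: [-0.001, 0.51, 0.86, -0.001]
force: [0.5, 0.2, -0.8]
width: 0.0255
```

Run:
```python
from h import *
p=r.camera('scene'); C=cloud(p,np.ones((480,640),bool))
L=R.from_euler('z',-28.6,degrees=True).apply(C-[.5285,.1895,.0965])
e=L[(np.abs(L[:,0])<.022)&(np.abs(L[:,1])<.1)&(L[:,2]>.0)&(L[:,2]<.022)]
j=e[e[:,2]>-.01]
print('roller y ext',np.sort(j[:,1])[[0,1,2,-3,-2,-1]],'top z',np.percentile(j[:,2],98))
b=j[np.abs(j[:,1])<.06]
for lo,hi in [(-.06,-.02),(-.02,.02),(.02,.06)]:
    q=b[(b[:,1]>lo)&(b[:,1]<hi)]
    if len(q)>8: print(lo,len(q),least_squares(lambda v:np.hypot(q[:,0]-v[0],q[:,2]-v[1])-.018,[0,0],loss='soft_l1',f_scale=.001).x)
for n,pp in [('scene',p),('top',r.camera('top'))]:
    for g in r.regions_of('roller',pp)[:2]:
        Q=R.from_euler('z',-28.6,degrees=True).apply(cloud(pp,g['pixels'])-[.5285,.1895,.0965])
        print(n,g['conf'],len(Q),np.percentile(Q[:,1],[0,1,99,100]),Q.mean(0))
V=L[(np.hypot(L[:,0],L[:,1])<.075)&(L[:,2]>-.0325)&(L[:,2]<-.006)&(np.abs(L[:,0])>.018)]
print('vb y ext',np.percentile(V[:,1],[1,2,98,99]))
cv2.imwrite('pics/p2.png',cv2.resize(p['color'][120:260,280:440,::-1],(640,560),interpolation=cv2.INTER_CUBIC))
s=r.observe();print(s['position'],s['width'],s['force'],s['clock'])
```

```text
roller y ext [-0.08449437 -0.08328774 -0.0829302   0.06434872  0.07644832  0.07862335] top z 0.02053439712252463
-0.06 106 [-8.73614568e-06  6.53238126e-04]
-0.02 100 [-0.00041994  0.00067075]
0.02 96 [1.57982432e-05 6.70767216e-04]
top 0.62 199 [-0.08017389 -0.07754176  0.001301    0.00379474] [-0.00093646 -0.03888138  0.01226411]
vb y ext [-0.06016115 -0.06009507  0.04920088  0.050527  ]
[0.52537366 0.19183723 0.21167818] 0.0004703825001041592 [-0.31630547 -0.15748163 -0.45285913] 15.5667
```

View pics/p2.png

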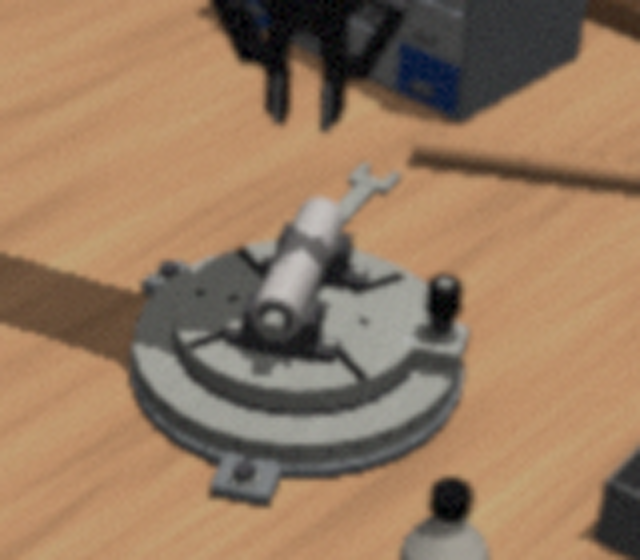

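```bash
python3 -c "
from h import *
row(.5274,.1889,.119,28.6)"
```

```text
psi0 28.64 turn [-0.002  0.     0.001] shift [-3.5  0.6 92.7] clk 15.5667 F [-0.3 -0.2 -0.5] w 0.0005 pos [0.5254 0.1918 0.2117]
```

{"op": "arm_command", "data": {
  "commands": [
    [[0,0,0],[-3.5,0.5,30],1],
    [[0,0,0],[-3.5,0.5,60],1],
    [[0,0,0],[-3.5,0.5,80],1],
    [[0,0,0],[-3.5,0.5,90],1],
    [[0,0,0],[-3.5,0.5,92],1],
    [[0,0,0],[-3.5,0.5,92],1],
    [[0,0,0],[-3.5,0.5,92],1]
  ]
}}

```text
clock: 16.15
position: [0.5288, 0.1895, 0.1218]
ee_rot: [0.001, 0.51, 0.86, 0.001]
force: [-0.3, -0.0, -0.2]
width: 0.0
```

{"op": "arm_command", "data": {
  "commands": [
    [[0,0,0],[0,0,1],1],
    [[0,0,0],[0,0,2],1],
    [[0,0,0],[0,0,3],1],
    [[0,0,0],[0,0,4],1],
    [[0,0,0],[0,0,4],1]
  ]
}}

```text
clock: 16.57
position: [0.528, 0.1893, 0.1169]
ee_rot: [0.0, 0.51, 0.86, 0.0]
force: [-0.5, -0.4, 0.8]
width: 0.0003
```

{"op": "arm_command", "data": {
  "commands": [
    [[0,0,0],[0,-0.6,1],1],
    [[0,0,0],[0,-0.6,2],1],
    [[0,0,0],[0,-0.6,3],1],
    [[0,0,0],[0,-0.6,3],1],
    [[0,0,0],[0,-0.6,3],1]
  ]
}}

```text
clock: 16.98
position: [0.5274, 0.189, 0.1144]
ee_rot: [-0.0, 0.51, 0.86, 0.0]
force: [-2.3, -1.3, 5.4]
width: 0.0
```

{"op": "arm_command", "data": {
  "commands": [
    [[0,0,0],[0,0,1],1],
    [[0,0,0],[0,0,2],1],
    [[0,0,0],[0,0,2],1],
    [[0,0,0],[0,0,2],1]
  ]
}}

```text
clock: 17.32
position: [0.5276, 0.189, 0.1142]
ee_rot: [-0.0, 0.51, 0.86, 0.0]
force: [-6.6, -2.2, 19.8]
width: -0.0001
```

{"op": "arm_command", "data": {
  "commands": [
    [[0,0,0],[0,-0.5,0],1],
    [[0,0,0],[0,-0.5,0],1],
    [[0,0,0],[0,-0.5,0],1],
    [[0,0,0],[0,-0.5,0],1],
    [[0,0,0],[0,-0.5,0],1]
  ]
}}

```text
clock: 17.73
position: [0.5275, 0.189, 0.1142]
ee_rot: [0.0, 0.51, 0.86, 0.001]
force: [-5.9, -2.3, 18.5]
width: -0.0
```

Run:
```python
from h import *
p=r.camera('scene')
s=r.observe();print(s['position'],s['force'],s['torque'],s['clock'],abs(s['qd']).max())
C=cloud(p,np.ones((480,640),bool))
L=R.from_euler('z',-28.6,degrees=True).apply(C-[.5285,.1895,.0965])
e=L[(np.abs(L[:,0])<.022)&(np.abs(L[:,1])<.1)&(L[:,2]>.0)&(L[:,2]<.022)]
print('ext',np.sort(e[:,1])[[0,1,-2,-1]])
for lo,hi in [(-.06,-.025),(.025,.06)]:
    q=e[(e[:,1]>lo)&(e[:,1]<hi)]; print(len(q),least_squares(lambda v:np.hypot(q[:,0]-v[0],q[:,2]-v[1])-.018,[0,0],loss='soft_l1',f_scale=.001).x)
k=C[(np.hypot(C[:,0]-.621,C[:,1]-.241)<.025)&(C[:,2]>.06)&(C[:,2]<.115)]; print('knob top',np.sort(k[:,2])[-6:],k.mean(0))
cv2.imwrite('pics/p3.png',cv2.resize(p['color'][120:260,280:440,::-1],(640,560),interpolation=cv2.INTER_CUBIC))
```

```text
[0.5275383  0.18900328 0.11423487] [-5.73665922 -1.79423191 18.61961915] [-0.39782465  1.26273002 -0.01157464] 17.7833 0.002518380807656062
ext [-0.08577035 -0.08576339  0.06321916  0.06336706]
98 [-0.00029096  0.00030423]
36 [-0.00023708  0.00071963]
knob top [0.10461249 0.10482261 0.10505471 0.10513222 0.10579558 0.10743069] [0.62597709 0.23514017 0.0869484 ]
```

View pics/p3.png

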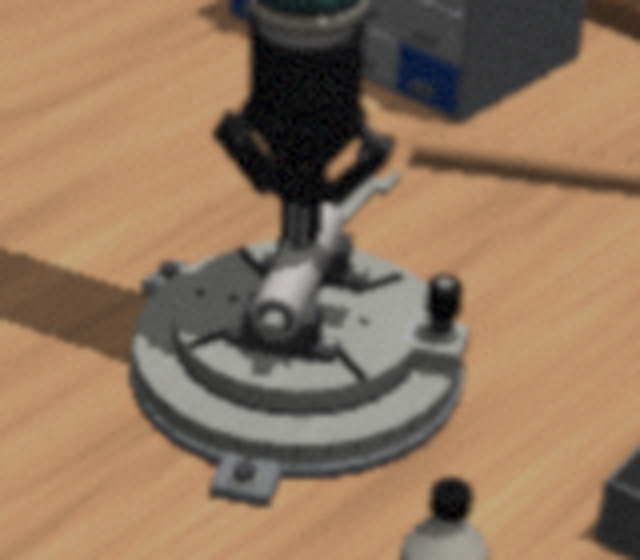

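{"op": "arm_command", "data": {
  "commands": [
    [[0,0,0],[0,-0.5,0],1],
    [[0,0,0],[0,-1,0],1],
    [[0,0,0],[0,-1,0],1],
    [[0,0,0],[0,-1,0],1],
    [[0,0,0],[0,-1,0],1],
    [[0,0,0],[0,-1,0],1]
  ]
}}

```text
clock: 18.28
position: [0.5275, 0.1889, 0.1142]
ee_rot: [0.001, 0.51, 0.86, 0.002]
force: [-3.2, -0.7, 16.7]
width: -0.0001
```

Force is 16.7 N down with little side load, and nothing is moving. Handing in.

```bash
python3 -c "
from h import *
s=r.observe();print(s['force'],abs(s['qd']).max())
print(r.hand_in())
s=r.observe();print(s['force'],s['position'],s['clock'])"
```

```text
[-3.21488573 -0.65354264 16.73517819] 0.002654426829557528
the job is handed in; nothing more can be done
None
the job is handed in; nothing more can be done
```

The fixture is indexed to the work hole, and the long roller is seated in both V-blocks. I handed in at about 18 s with the closed fingers still pressing it down. The hand-in gives no verdict.

- **Indexing:** I pulled the plunger up about 12 mm, swung the faceplate 60° clockwise and lowered the plunger into the work hole. After release the knob's top measured within about 1 mm of its height before the lift, so the plunger is home.
- **Roller:** I took it from its rack notch, set it down in the V-blocks under control and let it settle. The camera showed it about 1 mm off centre along the groove, parallel, and within about 1 mm of the seat across and in height.
- **Pressing:** At the last reading the downward force was 16.7 N with about 3 N to the side, and the arm was still. That gives an estimated 4.5 N or more on each flank; the flank forces could not be measured directly.
- **Disagreements:** The two cameras differed by 2–4 mm on absolute positions. I relied on the robot's own positions from gripping the knob and on positions of parts relative to each other. In the last picture the far end of the roller was hidden by the gripper, so the centring figure comes from the picture before pressing.
- **Other things on the bench:** I did not measure them again at the end. The arm kept clear of them, and those still in view looked untouched.

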